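# Catch the jar lid's thread, screw it home and slide the tray in

## Task

The green lid is only resting on top of the jar's thread, not caught in it. Without lifting it off the jar, turn it back (anticlockwise seen from above) until it drops into the thread, then screw it clockwise fully home against its stop. Then push the black caddy's tray fully in, leaving the white cave, the blue clip and the orange scoop where they are.

Things in the scene. Friction and masses are not known exactly. Their poses are not given: they have to be found in the camera images.
- lid: Loose green plastic screw lid, about 60 g. Origin: centre of the underside of its skirt, z up. Twelve-sided skirt 66 mm across; its top disc is 24 mm above the origin. Inside are three lugs, at 0, 120 and 240 degrees, that work on the jar's three-start thread. At the start it rests level on the flat thread tops; over the thread's gaps it drops by its own weight if nothing holds it up.
- lid_fin (a point): Centre of the top of the lid's grip fin, on the lid's axis, 48 mm above the lid's origin. The fin is 48 mm long (lid x), 14 mm thick (lid y) and 24 mm tall, with a white stripe along its top. Turn the lid by the fin, held or with the fingers loosely astride it (then it is free to sink as it turns).
- lid_mark (a point): White dash on the lid's disc at the +x end of the fin, 26 mm from the axis, 24 mm above the lid's origin.
- jar (a point): Clear glass specimen jar, 72 mm across, with a white threaded neck, held fast in the tray (it cannot turn or lift; it moves with the tray). Origin: centre of its underside, 12 mm above the work surface; z up; x is the tray's sliding line, -x the pull-out side. The lid's origin is 84 mm above the jar's when resting on the thread tops, about 75.5 mm when dropped in, about 72.6 mm when home.
- jar_thread (a point): On the jar's axis, level with the flat thread tops, 85 mm above the jar's origin. Lid angle (lid x from jar x, anticlockwise from above positive): 0.12 to 0.75 rad at the start; turned back it is clear to drop level from about 1.2 rad, and teeth stop it at about 1.5 rad; then clockwise it sinks about 3 mm and stops hard at about 0 rad, fin in line with the tray's sliding line.
- jar_neck (a point): Centre of the top of the jar's neck, 91.5 mm above the jar's origin. The neck is 48 mm across, 58 mm over the threads. From the start position the thread's three stop teeth (6 mm taller than the thread tops) block the lid clockwise at about 0 rad, so it has to go back first.
- tray (a joint): How far the tray is pulled out (m): 0 fully in, 0.09 at the start. Pushing takes about 6 N; it stays where it is left.
- tray_front (a point): Centre of the outer face of the tray's black front panel (136 mm wide, from 3 to 63 mm above the work surface, 8 mm thick), 45 mm above the work surface. Its x axis points the way the tray is to be pushed. The jar's axis is 79 mm behind this face.
- caddy: Fixed black caddy housing, 170 mm long (x), 136 mm wide (y), walls 50 mm high, open on top and at the -x side, where the tray comes out. Origin: centre of its underside, on the work surface; x points the way the tray is pushed in.
- cave: White ceramic cave, 84 x 90 x 77 mm, loose, to be left alone. Origin: centre of its underside.
- clip: Blue suction cup clip, 44 mm across, 38 mm high, loose, to be left alone. Origin: centre of its underside.
- scoop: Small orange plastic scoop, 130 mm long (x), 36 mm wide, 22 mm high, loose, to be left alone. Origin: on its underside near the middle of its length; the bowl is at +x.
Things that resemble listed ones, but are neither listed nor needed, are in the scene too. What is shaped like the lid but grey is not meant.

How it is judged:
On the way, in this order (a step that is already met when the one before it is completed fails the run):
1. the lid, turned back, has dropped into the thread (its origin less than 77.5 mm above the jar's) (z of lid in the frame of jar below 0.0775 m and horizontal distance between lid and jar below 0.004 m), for 0.2 s.
2. the lid is screwed home: origin less than 74 mm above the jar's, fin within 0.15 rad of the tray's sliding line (z of lid in the frame of jar below 0.074 m and angle between the x axis of lid and the x axis of jar, either way round below 0.15 rad), for 0.2 s.
3. the tray is pushed in to within 5 mm (value of joint tray below 0.005 m), for 0.2 s.
At the end, for the whole second after the job is handed in: The lid sits level and at rest on the jar, screwed home (origin less than 74 mm above the jar's, fin within 0.15 rad of the tray's sliding line, centred within 4 mm), and the tray is in to within 5 mm (all of step 2 and horizontal distance between lid and jar below 0.004 m and angle between lid's own z axis and vertical below 0.08 rad and linear speed of lid below 0.02 m/s and value of joint tray below 0.005 m); the robot touches nothing.
It fails at once if the lid is lifted off the thread (its origin more than 5 mm above its starting height on the jar) (z of lid in the frame of jar above 0.089 m).
It fails at once if the cave is moved by more than 15 mm (distance of cave from where it was at the start of the episode above 0.015 m).
It fails at once if the clip is moved by more than 15 mm (distance of clip from where it was at the start of the episode above 0.015 m).
It fails at once if the scoop is moved by more than 15 mm (distance of scoop from where it was at the start of the episode above 0.015 m).
It also fails if it takes over 51 s, if anything falls off the work surface, if the arm or the gripper's body presses on something with over 40 N, if the wrist force passes 120 N, or if a joint passes its speed limit or range.

## Robot

A 6-joint arm with a two-finger parallel gripper is mounted at the origin on the work surface. World frame = base frame: x ahead of the robot, y to its left, z up, the work surface at z = 0. Lengths are in m, angles in rad, forces in N, time in s.
With the tool pointing down it reaches from about 0.375 to 0.9 m from the base axis. Payload 3.1 kg.
Tool frame: the origin (TCP) lies at the very end of the fingers, on their centre line; the grasp point (between the pads) lies 19 mm behind it (tcp_to_grasp is the distance from the TCP to the grasp point, in m); z points along the fingers, y is the direction in which the jaws open and shut (so a half turn about z gives the same grasp; the last joint's range is limited). The gripper opens to 85 mm and grips with 20 to 120 N. Pads are 22 mm wide; open, the fingers measure 114 mm over their backs; the gripper's body (76 mm by 85 mm) begins 54 mm behind the grasp point. The pads swing forward as they close: fully open they stand 13 mm farther back than shut.
Start: joints at [-1.355, 0.527, 1.433, -0, 1.181, -0.178], TCP at [0.24, -0.577, 0.231] pointing down, gripper open.
Joint ranges: [-3.08, 3.08], [-0.75, 2.2], [0.22, 2.44], [-1.43, 4.57], [0, 2.65], [-2.85, 2.85]. Speed limits (rad/s): [2.79, 2.79, 3.14, 3.14, 3.14, 3.14].

## Interface

Orientations are given as a unit quaternion [x, y, z, w].
In Python, from station import sense, snapshot, camera_info, sign_off, tcp_to_grasp gives the robot as it stands.
- The arm moves only by the shell command python3 -m inch 'ROWS' [FORCE]. ROWS is JSON, a list of rows, each a list of 3 entries, a list of its own where there are three numbers: the closure, from -1 (fully open) to 1 (shut), so that 0 is half open, then the shift along the tool's x, y, z normalised to -1 to 1, where 1 is 10 cm, then the turn, a rotation vector about the tool's x, y, z normalised to -1 to 1, where 1 is 360 degrees. In form: [[jaw, [dx, dy, dz], [ax, ay, az]], ...]. A call has 1 to 20 rows; each row is the pose to reach, as a shift and turn from the pose commanded when the call began, along the tool's axes at that moment, turning the shorter way round; what a row does not reach only later rows make up. A row lasts 1/10 s, in which the tool goes at most 50 mm and 8.59 degrees, less where a joint would pass 70% of its speed; a pose out of reach is approached as far as the arm can. A call with a number of a shift or a turn outside -1 to 1 is refused whole. A call with a gripper value outside its range is refused whole. The fingers move at their own pace and stop on an object; FORCE is the grip in N (left out, the last holds). Time passes only in rows, so rows that repeat a pose let the fingers close. It gives the time, the measured TCP pose, the force and the opening at its end, in the units of the state.
- sense(): the state, without advancing time (a new reading comes with each control period).
- snapshot(name): name is "side" or "top"; returns (picture, depth): 400x640x3 uint8, blue, green, red; 400x640 float32, m along the optical axis (not along the pixel's ray), 0 where there is no reading.
- camera_info(name): a dict with "K" (3x3 intrinsics, pixels), "origin" and "orientation" of the camera in the world. Camera axes: x right, y down, z forward; pixel columns grow to the right and rows downward; lengths in m; the calibration is good to about 2 mm. A picture is of the moment at which its call begins. camera_info takes no time and is no camera call.
- sign_off(): hands the job in, once; it reports no verdict.
The state is a dict: "t": time; "q": joint angles; "qd": joint speeds; "tau": joint torques, N m; "tcp_pos": TCP position; "tool_rot": TCP orientation; "force": force on the tool from outside, world axes, zero at the start; "ft_torque": the same for the moment, N m; "finger_gap": opening from 0.0 (shut) to 1.0 (fully open).
Only numpy, scipy, OpenCV 4.12 (cv2) and the standard library are available. Lean on these libraries where they do the work, as an engineer would, in place of code of your own. Each camera call takes 0.05 s, during which the arm holds its last target.

## Working session

There is one attempt and no reset: what is moved stays moved. The work goes in short steps, Python scripts to look and compute and a shell command to move; the robot and the scene stay as the last step left them, time stands still between calls to the robot, and variables do not carry over. Pictures are saved under pics/ and viewed, and the job is handed in when it is done.

```bash
mkdir -p pics; ls
python3 - <<'E'
from station import *
import cv2
print(sense(), tcp_to_grasp)
for n in("side","top"):
    p,d=snapshot(n); cv2.imwrite(f"pics/{n}0.png",p); 
    import numpy as np; np.save(f"pics/{n}0.npy",d); print(camera_info(n))
E
```

```text
pics
{'t': 0.0, 'q': array([-1.35549465e+00,  5.28463883e-01,  1.43389942e+00,  3.65606546e-05,
        1.18136985e+00, -1.78506356e-01]), 'qd': array([-0.00032439,  0.00128097,  0.00030412,  0.00188908,  0.0007475 ,
       -0.0003551 ]), 'tau': array([-1.34222864e-03, -4.42352879e+01, -1.78026259e+01, -2.59196604e-04,
        8.33981729e-03,  1.15823485e-05]), 'tcp_pos': array([ 0.23969748, -0.57644664,  0.23033592]), 'tool_rot': array([ 9.80677756e-01,  1.95627180e-01, -2.78766022e-06, -1.07037972e-03]), 'force': array([-0.34910697,  0.50850125,  0.89296129]), 'ft_torque': array([-0.01888936,  0.00370875,  0.01048931]), 'finger_gap': 1.0008981388465166} 0.0187
{'K': array([[445.23844766,   0.        , 316.87107237],
       [  0.        , 445.23844766, 199.6028967 ],
       [  0.        ,   0.        ,   1.        ]]), 'origin': array([0.33101075, 0.67882331, 0.93967232]), 'orientation': array([-0.13439298,  0.92891427, -0.34214389,  0.04465838])}
{'K': array([[480.30926411,   0.        , 312.19141428],
       [  0.        , 480.30926411, 197.65895835],
       [  0.        ,   0.        ,   1.        ]]), 'origin': array([0.38319185, 0.01682057, 1.11932172]), 'orientation': array([ 0.71400917, -0.69643973,  0.05269921, -0.04884045])}
```

View pics/side0.png

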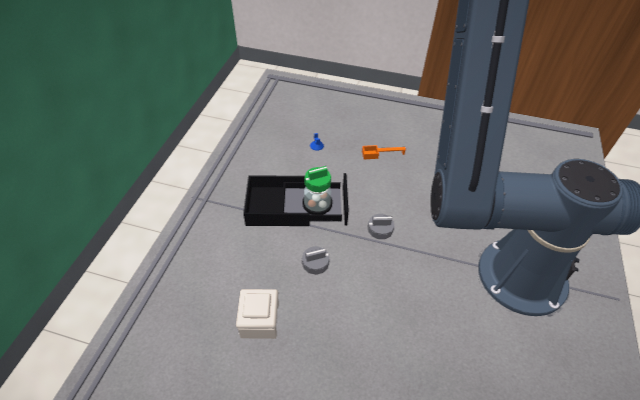

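View pics/top0.png

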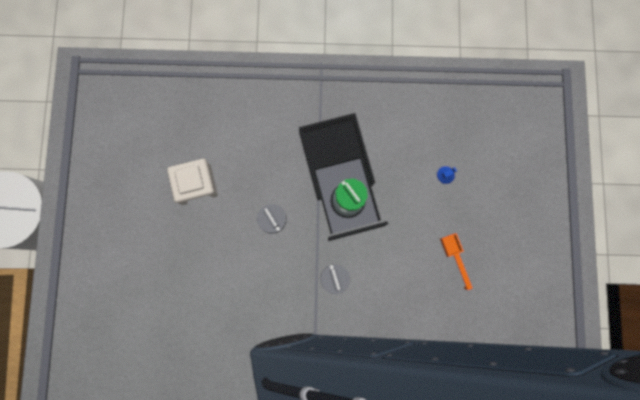

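Side view: the green lid is at (318,178) in the black tray, with the tray front at (346,200). Top view: lid at (351,195), front panel from (328,238) to (387,223), and grey decoys at (271,218) and (335,278). Next I'll measure.

```bash
cat > h.py <<'E'
import numpy as np, cv2
from scipy.spatial.transform import Rotation as R
from station import *
def rays(n,uv):
    c=camera_info(n);uv=np.atleast_2d(uv).astype(float)
    d=np.c_[uv,np.ones(len(uv))]@np.linalg.inv(c["K"]).T
    return c["origin"],R.from_quat(c["orientation"]).apply(d)
def onplane(n,uv,z):
    o,d=rays(n,uv); return o+d*((z-o[2])/d[:,2])[:,None]
def pts(n,uv,dep):
    o,d=rays(n,uv); uv=np.atleast_2d(uv).astype(int); return o+d*dep[uv[:,1],uv[:,0]][:,None]
def masks(p):
    h=cv2.cvtColor(p,cv2.COLOR_BGR2HSV)
    g=(cv2.inRange(h,(45,90,40),(75,255,255))>0)
    return h,g
def uvof(m): y,x=np.nonzero(m); return np.c_[x,y]
def lid(n,p,dep,ztop):
    h,g=masks(p)
    c=max(cv2.findContours(g.astype(np.uint8),0,2)[0],key=cv2.contourArea)
    hull=np.zeros(g.shape,np.uint8); cv2.drawContours(hull,[cv2.convexHull(c)],-1,1,-1)
    w=(hull>0)&(h[...,1]<110)&(h[...,2]>140)
    k,l,s,ce=cv2.connectedComponentsWithStats(w.astype(np.uint8))
    if k<2: print("no stripe"); return
    j=1+np.argmax(s[1:,4]); uv=uvof(l==j)
    P=onplane(n,uv,ztop); m=P.mean(0); _,S,V=np.linalg.svd(P-m)
    box=onplane(n,cv2.boxPoints(cv2.minAreaRect(uv.astype(np.float32))),ztop)
    print(n,"stripe",len(uv),"centre",m.round(4),"boxc",box.mean(0).round(4),"ang",np.arctan2(V[0][1],V[0][0]).round(3),"len",np.ptp((P-m)@V[0]).round(3), "depthz",np.median(pts(n,uv,dep)[:,2]).round(4))
    uv=uvof(g);D=pts(n,uv,dep);print(" green z pct",np.percentile(D[:,2],[5,50,95]).round(4), "n",len(uv))
E
python3 - <<'E'
from h import *
for n in("side","top"):
    p=cv2.imread(f"pics/{n}0.png");d=np.load(f"pics/{n}0.npy"); lid(n,p,d,.144)
    s=(slice(120,290),slice(220,420)) if n=="side" else (slice(90,300),slice(240,440))
    cv2.imwrite(f"pics/{n}0z.png",cv2.resize(p[s],None,fx=3.5 if n=="side" else 2.8,fy=3.5 if n=="side" else 2.8,interpolation=2))
p=cv2.imread("pics/top0.png");d=np.load("pics/top0.npy")
for u in [(300,129),(355,114),(374,183),(330,238),(386,223)]: print(u,onplane("top",u,.05 if u[1]<200 else .063).round(4),pts("top",u,d).round(4))
E
```

```text
side stripe 33 centre [ 0.5423 -0.0669  0.144 ] boxc [ 0.5416 -0.0677  0.144 ] ang 0.65 len 0.042 depthz 0.1445
 green z pct [-0.5579 -0.0631  0.1626] n 2137
top stripe 122 centre [ 0.5417 -0.0658  0.144 ] boxc [ 0.5409 -0.0666  0.144 ] ang -2.426 len 0.055 depthz 0.1447
 green z pct [0.1121 0.1211 0.1454] n 723
(300, 129) [[0.6966 0.0447 0.05  ]] [[0.6952 0.0446 0.0548]]
(355, 114) [[ 0.7357 -0.0812  0.05  ]] [[ 0.735  -0.081   0.0519]]
(374, 183) [[ 0.5751 -0.1261  0.05  ]] [[ 0.5769 -0.1274  0.0397]]
(330, 238) [[ 0.4476 -0.0284  0.063 ]] [[ 0.4475 -0.0283  0.0649]]
(386, 223) [[ 0.4838 -0.1514  0.063 ]] [[ 0.4835 -0.1509  0.0658]]
```

```bash
python3 -c "import os;print([os.path.exists('pics/'+f) for f in('side0z.png','top0z.png')])"
```

```text
[True, True]
```

View pics/top0z.png

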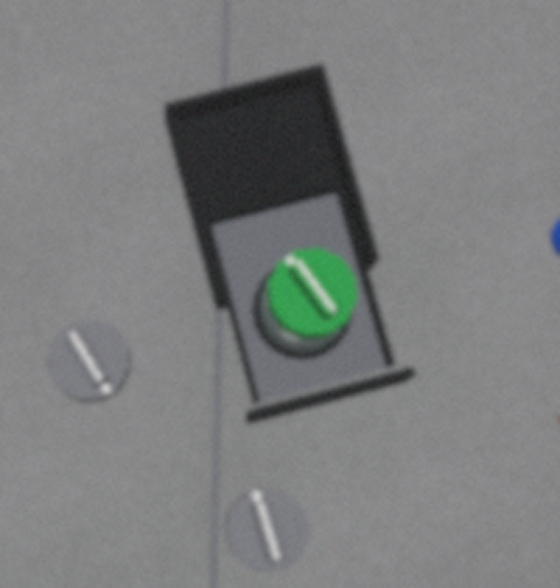

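View pics/side0z.png

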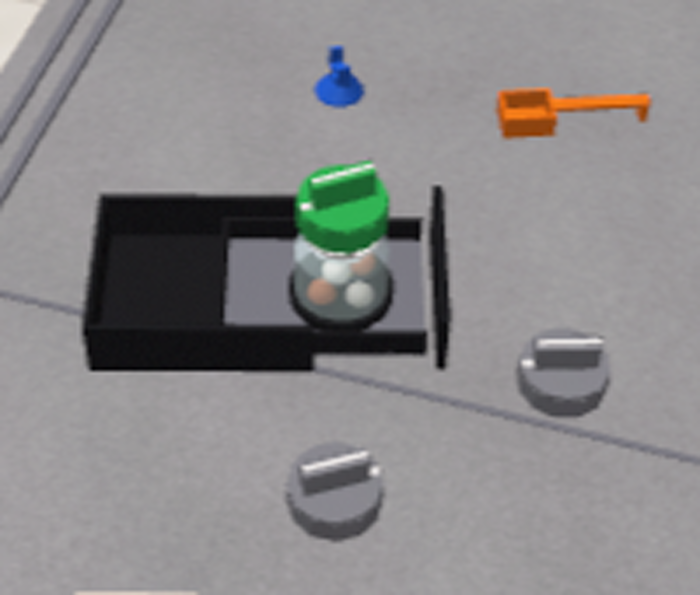

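```bash
cat >> h.py <<'E'
def plan(pos,phi):
    "phi: wanted fin angle; tool y = phi-90deg. Prints shift (units of 0.1 m, present tool axes) and turn about z (units of 360deg)"
    s=sense(); T=R.from_quat(s["tool_rot"]); d=T.inv().apply(np.array(pos)-s["tcp_pos"])/.1
    y=T.as_matrix()[:,1]; a=np.arctan2(y[1],y[0]); e=(phi-np.pi/2-a+np.pi)%(2*np.pi)-np.pi
    print("t",round(s["t"],2),"tcp",s["tcp_pos"].round(4),"phi",round(a+np.pi/2,3),"F",s["force"].round(1),"Mz",s["ft_torque"].round(2),"gap",round(s["finger_gap"],3),"q",s["q"].round(2))
    print("shift",d.round(3),"turnz",round(-e/2/np.pi,4), "tilt",np.degrees(np.arccos(-T.as_matrix()[2,2])).round(2))
E
python3 - <<'E'
from h import *
p=cv2.imread("pics/top0.png");d=np.load("pics/top0.npy")
h,g=masks(p)
uv=uvof(g);D=pts("top",uv,d);print(len(D))
c=max(cv2.findContours(g.astype(np.uint8),0,2)[0],key=cv2.contourArea)
P=onplane("top",c[:,0],.120)[:,:2].astype(np.float32);print(cv2.minEnclosingCircle(P))
k=(D[:,2]>.110)&(D[:,2]<.130);Q=D[k];print(Q[:,:2].min(0)/2+Q[:,:2].max(0)/2,np.ptp(Q,axis=0))
plan([.5415,-.067,.20],.68)
E
```

```text
723
((0.5377041101455688, -0.06818165630102158), 0.034612033516168594)
[ 0.53802214 -0.06956919] [0.06406468 0.06574887 0.01960275]
t 0.1 tcp [ 0.2397 -0.5765  0.2304] phi 0.394 F [-0.1  0.5  0.4] Mz [-0.03  0.01 -0.01] gap 1.002 q [-1.36  0.53  1.43 -0.    1.18 -0.18]
shift [ 4.742 -3.547  0.313] turnz -0.0455 tilt 0.11
```

```bash
python3 -m inch '[[0.1,[0.474,-0.355,0],[0,0,0]],[0.1,[0.948,-0.71,0],[0,0,0]],[0.1,[0.948,-0.71,0],[0,0,0]],[0.1,[0.948,-0.71,0],[0,0,0]]]' 30
python3 -m inch '[[0.1,[0.474,-0.355,0],[0,0,0]],[0.1,[0.948,-0.71,0],[0,0,0]],[0.1,[0.948,-0.71,0],[0,0,0]],[0.1,[0.948,-0.71,0],[0,0,0]]]' 30
python3 -m inch '[[0.1,[0.474,-0.355,0],[0,0,0]],[0.1,[0.948,-0.71,0],[0,0,0]],[0.1,[0.948,-0.71,0],[0,0,0]],[0.1,[0.948,-0.71,0],[0,0,0]]]' 30
python3 -m inch '[[0.1,[0.474,-0.355,0],[0,0,0]],[0.1,[0.948,-0.71,0],[0,0,0]],[0.1,[0.948,-0.71,0],[0,0,0]],[0.1,[0.948,-0.71,0],[0,0,0]]]' 30
python3 - <<'E'
from h import *
plan([.5413,-.067,.20],.68)
E
```

```text
t: 0.5
tcp_pos: [0.3012, -0.4722, 0.2311]
tool_rot: [0.98, 0.197, -0.0, -0.001]
force: [0.3, -0.3, -0.5]
finger_gap: 0.446
t: 0.9
tcp_pos: [0.3611, -0.3722, 0.2313]
tool_rot: [0.98, 0.197, -0.0, -0.0]
force: [0.0, -0.5, 0.1]
finger_gap: 0.452
t: 1.3
tcp_pos: [0.4217, -0.2715, 0.2314]
tool_rot: [0.98, 0.197, 0.0, 0.001]
force: [0.2, -0.1, -0.4]
finger_gap: 0.451
t: 1.7
tcp_pos: [0.4824, -0.1702, 0.2314]
tool_rot: [0.981, 0.196, 0.0, 0.001]
force: [-0.0, -0.4, 0.5]
finger_gap: 0.45
t 1.7 tcp [ 0.4824 -0.1702  0.2314] phi 0.396 F [-0.  -0.4  0.5] Mz [-0.01  0.02 -0.05] gap 0.45 q [-0.56  0.37  1.71 -0.    1.05  0.62]
shift [ 0.941 -0.726  0.313] turnz -0.0453 tilt 0.1
```

```bash
python3 -m inch '[[0.1,[0.474,-0.355,0.1],[0,0,-0.02]],[0.1,[0.94,-0.725,0.3],[0,0,-0.045]],[0.1,[0.94,-0.725,0.3],[0,0,-0.045]],[0.1,[0.94,-0.725,0.3],[0,0,-0.045]],[0.1,[0.94,-0.725,0.3],[0,0,-0.045]]]' 30
python3 - <<'E'
from h import *
plan([.5413,-.067,.127],.68)
for n in("side","top"):
    p,d=snapshot(n); cv2.imwrite(f"pics/{n}1.png",p)
    c=(318,178) if n=="side" else (351,195)
    cv2.imwrite(f"pics/{n}1z.png",cv2.resize(p[c[1]-90:c[1]+70,c[0]-90:c[0]+90],None,fx=3.5,fy=3.5,interpolation=2))
E
```

```text
t: 2.2
tcp_pos: [0.5403, -0.0687, 0.2011]
tool_rot: [0.944, 0.331, -0.0, 0.001]
force: [-0.1, -0.0, -0.5]
finger_gap: 0.449
t 2.2 tcp [ 0.5403 -0.0687  0.2011] phi 0.675 F [-0.1 -0.  -0.5] Mz [-0.02 -0.02 -0.02] gap 0.449 q [-0.33  0.46  1.67 -0.    1.02  0.57]
shift [ 0.02  -0.008  0.741] turnz -0.0007 tilt 0.08
```

View pics/side1z.png

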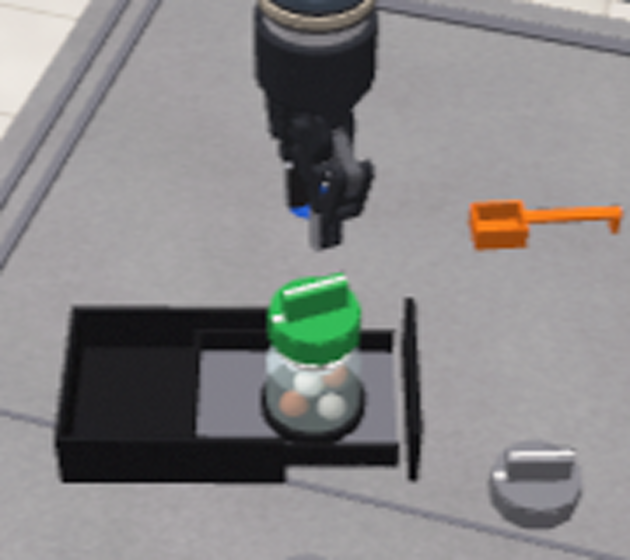

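View pics/top1z.png

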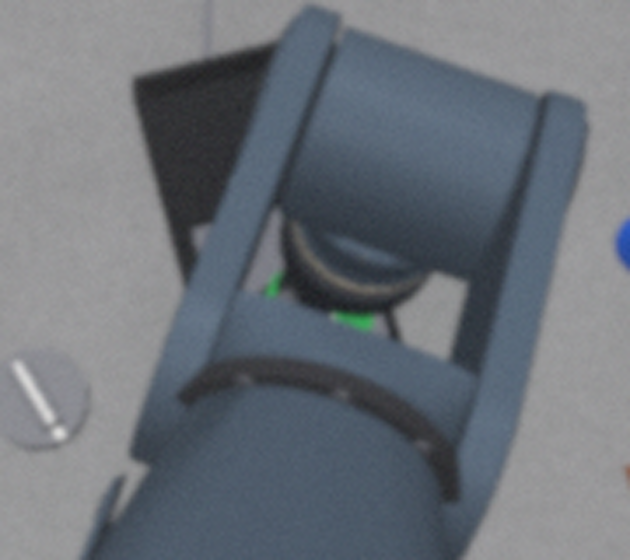

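The side view shows the fingers above the lid, in line with the fin at (318,165). I'll go down and close loosely.

```bash
python3 -m inch '[[0.1,[0.01,-0.004,0.3],[0,0,0]],[0.1,[0.02,-0.008,0.6],[0,0,0]],[0.1,[0.02,-0.008,0.75],[0,0,0]],[0.1,[0.02,-0.008,0.75],[0,0,0]],[0.6,[0.02,-0.008,0.75],[0,0,0]],[0.6,[0.02,-0.008,0.75],[0,0,0]],[0.6,[0.02,-0.008,0.75],[0,0,0]]]' 20
python3 - <<'E'
from h import *
plan([.5413,-.067,.126],.68)
for n in("side",):
    p,d=snapshot(n); cv2.imwrite(f"pics/{n}2.png",p); lid(n,p,d,.144)
    c=(318,178) if n=="side" else (351,195)
    cv2.imwrite(f"pics/{n}2z.png",cv2.resize(p[c[1]-60:c[1]+40,c[0]-60:c[0]+60],None,fx=5,fy=5,interpolation=2))
E
```

```text
t: 3.0
tcp_pos: [0.5419, -0.0651, 0.1276]
tool_rot: [0.943, 0.332, 0.001, 0.001]
force: [0.2, 0.6, -0.6]
finger_gap: 0.206
t 3.0 tcp [ 0.5419 -0.0651  0.1276] phi 0.676 F [ 0.2  0.6 -0.6] Mz [ 0.01  0.04 -0.01] gap 0.206 q [-0.32  0.57  1.73 -0.    0.84  0.57]
shift [-0.016  0.011  0.016] turnz -0.0006 tilt 0.16
side stripe 12 centre [ 0.5531 -0.0585  0.144 ] boxc [ 0.5542 -0.0593  0.144 ] ang 0.892 len 0.014 depthz 0.1462
 green z pct [-0.5485 -0.0305  0.1512] n 1427
```

View pics/side2z.png

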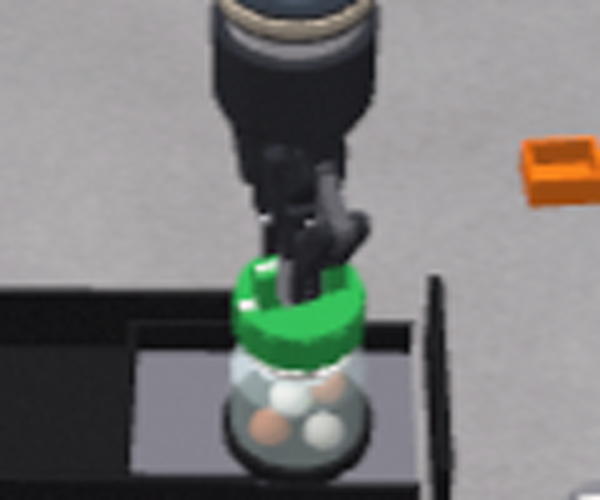

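```bash
python3 -m inch '[[0.6,[-0.01,0.008,0.01],[0,0,-0.015]],[0.6,[-0.015,0.01,0.01],[0,0,-0.03]],[0.6,[-0.015,0.01,0.01],[0,0,-0.045]],[0.6,[-0.015,0.01,0.01],[0,0,-0.06]],[0.6,[-0.015,0.01,0.01],[0,0,-0.075]],[0.6,[-0.015,0.01,0.01],[0,0,-0.09]],[0.6,[-0.015,0.01,0.01],[0,0,-0.105]],[0.6,[-0.015,0.01,0.01],[0,0,-0.12]],[0.6,[-0.015,0.01,0.01],[0,0,-0.135]],[0.6,[-0.015,0.01,0.01],[0,0,-0.15]],[0.6,[-0.015,0.01,0.01],[0,0,-0.15]]]' 20
python3 - <<'E'
from h import *
plan([.5413,-.067,.126],1.76)
for n in("side",):
    p,d=snapshot(n); cv2.imwrite(f"pics/{n}3.png",p); lid(n,p,d,.144)
    c=(318,178) if n=="side" else (351,195)
    cv2.imwrite(f"pics/{n}3z.png",cv2.resize(p[c[1]-60:c[1]+40,c[0]-60:c[0]+60],None,fx=5,fy=5,interpolation=2))
E
```

```text
t: 4.15
tcp_pos: [0.5406, -0.066, 0.1259]
tool_rot: [0.69, 0.724, 0.0, 0.0]
force: [-0.8, 0.8, 0.7]
finger_gap: 0.201
t 4.15 tcp [ 0.5406 -0.066   0.1259] phi 1.619 F [-0.8  0.8  0.7] Mz [ 0.06  0.07 -0.01] gap 0.201 q [-0.33  0.57  1.73  0.    0.84 -0.38]
shift [-0.01   0.006 -0.001] turnz -0.0224 tilt 0.04
side stripe 29 centre [ 0.5418 -0.0668  0.144 ] boxc [ 0.5434 -0.066   0.144 ] ang -1.562 len 0.032 depthz 0.1401
 green z pct [-0.5545 -0.0083  0.1502] n 1445
```

View pics/side3z.png

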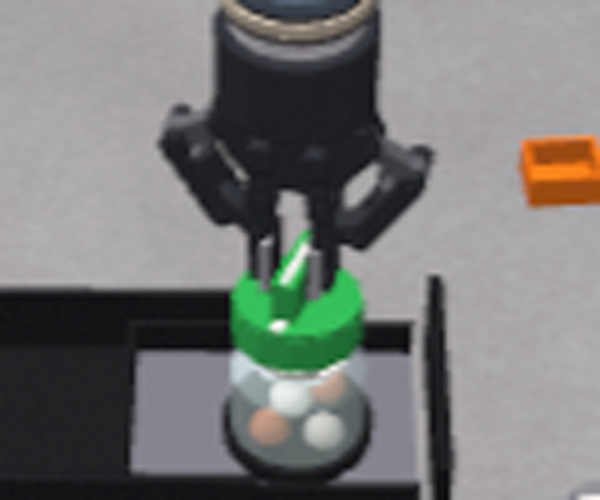

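Not dropped yet: the fin lags diagonally between the fingers and the mark is at (279,326) in the zoom. I'll turn further.

```bash
python3 -m inch '[[0.6,[0,0,0],[0,0,-0.01]],[0.6,[0,0,0],[0,0,-0.02]],[0.6,[0,0,0],[0,0,-0.025]],[0.6,[0,0,0],[0,0,-0.025]],[0.6,[0,0,0],[0,0,-0.025]]]' 20
python3 - <<'E'
from h import *
plan([.5413,-.067,.126],1.76)
for n in("side",):
    p,d=snapshot(n); cv2.imwrite(f"pics/{n}4.png",p); lid(n,p,d,.144)
    c=(318,178) if n=="side" else (351,195)
    cv2.imwrite(f"pics/{n}4z.png",cv2.resize(p[c[1]-60:c[1]+40,c[0]-60:c[0]+60],None,fx=5,fy=5,interpolation=2))
E
```

```text
t: 4.7
tcp_pos: [0.5403, -0.066, 0.1255]
tool_rot: [0.632, 0.775, -0.0, -0.0]
force: [-1.7, 0.6, 1.3]
finger_gap: 0.201
t 4.7 tcp [ 0.5403 -0.066   0.1255] phi 1.774 F [-1.7  0.6  1.3] Mz [0.14 0.16 0.  ] gap 0.201 q [-0.33  0.57  1.73  0.    0.84 -0.53]
shift [-0.012  0.008 -0.005] turnz 0.0023 tilt 0.03
side stripe 34 centre [ 0.5425 -0.0678  0.144 ] boxc [ 0.54   -0.0665  0.144 ] ang -1.404 len 0.035 depthz 0.1386
 green z pct [-0.5402 -0.0125  0.1454] n 1389
```

View pics/side4z.png

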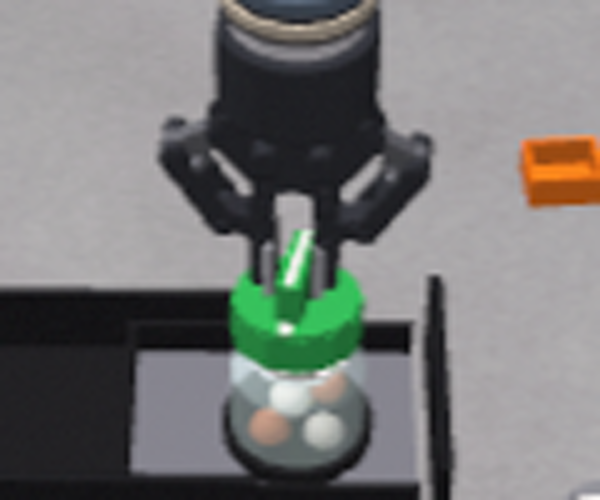

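```bash
cat >> h.py <<'E'
def mark(n,zx,zy,z=.12,c=(318,178),a=np.array([.5413,-.067])):
    "zoom px (x5, crop origin c-60) of the mark"
    u=[c[0]-60+(zx+.5)/5-.5,c[1]-60+(zy+.5)/5-.5]; P=onplane(n,u,z)[0,:2]-a
    print("mark r",np.hypot(*P).round(4),"abs",np.arctan2(P[1],P[0]).round(3),"rel",(np.arctan2(P[1],P[0])-.295).round(3))
E
python3 - <<'E'
from h import *
mark("side",251,305); mark("side",279,326);mark("side",285,328)
E
```

```text
mark r 0.0243 abs 0.658 rel 0.363
mark r 0.0246 abs 1.504 rel 1.209
mark r 0.025 abs 1.635 rel 1.34
```

Mark at zoom (285,328) gives a relative angle of about 1.34 rad, which is past the drop angle. Finger friction is probably holding the lid up, so I'll back the fingers off within their slack.

```bash
python3 -m inch '[[0.6,[0,0,0],[0,0,0.008]],[0.6,[0,0,0],[0,0,0.015]],[0.6,[0,0,0],[0,0,0.015]],[0.6,[0,0,0],[0,0,0.015]]]' 20
python3 - <<'E'
from h import *
plan([.5413,-.067,.126],1.76)
for n in("side",):
    p,d=snapshot(n); cv2.imwrite(f"pics/{n}5.png",p); lid(n,p,d,.144)
    c=(318,178) if n=="side" else (351,195)
    cv2.imwrite(f"pics/{n}5z.png",cv2.resize(p[c[1]-60:c[1]+40,c[0]-60:c[0]+60],None,fx=5,fy=5,interpolation=2))
E
```

```text
t: 5.15
tcp_pos: [0.5408, -0.0664, 0.1253]
tool_rot: [0.667, 0.745, 0.0, 0.0]
force: [-0.7, 0.2, -0.5]
finger_gap: 0.201
t 5.15 tcp [ 0.5408 -0.0664  0.1253] phi 1.682 F [-0.7  0.2 -0.5] Mz [ 0.04  0.02 -0.05] gap 0.201 q [-0.33  0.57  1.73 -0.    0.84 -0.44]
shift [-0.006  0.004 -0.007] turnz -0.0124 tilt 0.04
side stripe 31 centre [ 0.5389 -0.0593  0.144 ] boxc [ 0.5385 -0.0585  0.144 ] ang 1.665 len 0.042 depthz 0.1364
 green z pct [-0.5468 -0.0028  0.1585] n 1434
```

View pics/side5z.png

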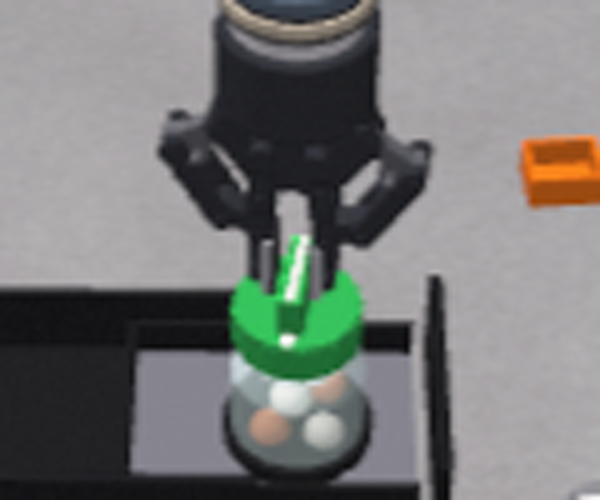

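It has dropped: the mark moved from (285,328) to (287,341) in the zoom. Now I'll lower the fingers and screw clockwise.

```bash
python3 -m inch '[[0.6,[-0.005,0,0.04],[0,0,0]],[0.6,[-0.005,0,0.08],[0,0,0]],[0.6,[-0.005,0,0.085],[0,0,0.015]],[0.6,[-0.005,0,0.085],[0,0,0.03]],[0.6,[-0.005,0,0.085],[0,0,0.045]],[0.6,[-0.005,0,0.085],[0,0,0.06]],[0.6,[-0.005,0,0.085],[0,0,0.075]],[0.6,[-0.005,0,0.085],[0,0,0.09]],[0.6,[-0.005,0,0.085],[0,0,0.105]],[0.6,[-0.005,0,0.085],[0,0,0.12]],[0.6,[-0.005,0,0.085],[0,0,0.135]],[0.6,[-0.005,0,0.085],[0,0,0.15]],[0.6,[-0.005,0,0.085],[0,0,0.15]]]' 20
python3 - <<'E'
from h import *
plan([.5413,-.067,.1165],.295)
for n in("side",):
    p,d=snapshot(n); cv2.imwrite(f"pics/{n}6.png",p); lid(n,p,d,.134)
    c=(318,178) if n=="side" else (351,195)
    cv2.imwrite(f"pics/{n}6z.png",cv2.resize(p[c[1]-60:c[1]+40,c[0]-60:c[0]+60],None,fx=5,fy=5,interpolation=2))
E
```

```text
t: 6.5
tcp_pos: [0.5406, -0.0667, 0.1164]
tool_rot: [0.932, 0.361, -0.0, -0.0]
force: [0.3, -0.3, 0.7]
finger_gap: 0.197
t 6.5 tcp [ 0.5406 -0.0667  0.1164] phi 0.74 F [ 0.3 -0.3  0.7] Mz [ 0.03  0.   -0.  ] gap 0.197 q [-0.33  0.59  1.74  0.    0.82  0.5 ]
shift [ 0.003  0.007 -0.001] turnz 0.0708 tilt 0.01
side stripe 14 centre [ 0.551  -0.0578  0.134 ] boxc [ 0.5529 -0.059   0.134 ] ang 0.862 len 0.016 depthz 0.136
 green z pct [-0.535  -0.0212  0.1581] n 1398
```

View pics/side6z.png

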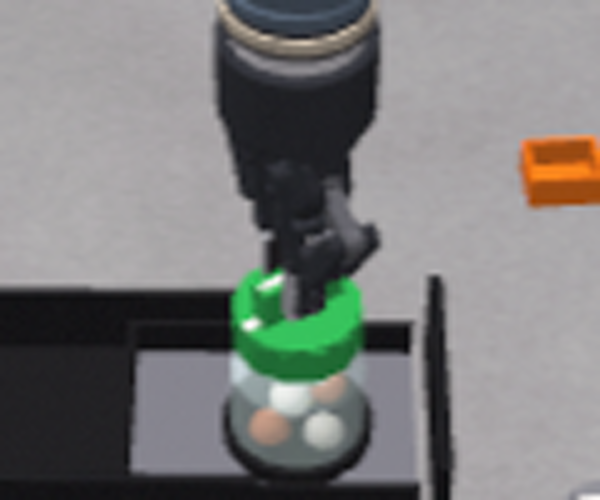

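The lid has turned with its mark now at (251,325) and it is sitting lower. I'll carry on clockwise to the stop, with a bit of overrun to take up the slack.

```bash
python3 -m inch '[[0.6,[0,0,0],[0,0,0.015]],[0.6,[0,0,0],[0,0,0.03]],[0.6,[0,0,0],[0,0,0.045]],[0.6,[0,0,0],[0,0,0.06]],[0.6,[0,0,0],[0,0,0.07]],[0.6,[0,0,0],[0,0,0.08]],[0.6,[0,0,0],[0,0,0.08]]]' 20
python3 - <<'E'
from h import *
plan([.5413,-.067,.1165],.295)
E
python3 -m inch '[[0.6,[0,0,0],[0,0,0.008]],[0.6,[0,0,0],[0,0,0.016]],[0.6,[0,0,0],[0,0,0.016]],[0.6,[0,0,0],[0,0,0.016]]]' 20
python3 - <<'E'
from h import *
plan([.5413,-.067,.1165],.295)
for n in("side",):
    p,d=snapshot(n); cv2.imwrite(f"pics/{n}7.png",p); lid(n,p,d,.134)
    c=(318,178) if n=="side" else (351,195)
    cv2.imwrite(f"pics/{n}7z.png",cv2.resize(p[c[1]-60:c[1]+40,c[0]-60:c[0]+60],None,fx=5,fy=5,interpolation=2))
E
```

```text
t: 7.25
tcp_pos: [0.5406, -0.0667, 0.1167]
tool_rot: [0.993, 0.119, 0.0, -0.0]
force: [-0.2, 0.2, 0.3]
finger_gap: 0.202
t 7.25 tcp [ 0.5406 -0.0667  0.1167] phi 0.238 F [-0.2  0.2  0.3] Mz [ 0.03 -0.04 -0.03] gap 0.202 q [-0.33  0.59  1.74  0.    0.82  1.  ]
shift [0.006 0.004 0.002] turnz -0.009 tilt 0.0
t: 7.65
tcp_pos: [0.5405, -0.0669, 0.1168]
tool_rot: [0.998, 0.069, -0.0, 0.0]
force: [0.3, 0.3, 0.2]
finger_gap: 0.203
t 7.65 tcp [ 0.5405 -0.0669  0.1168] phi 0.139 F [0.3 0.3 0.2] Mz [-0.15  0.01  0.09] gap 0.203 q [-0.33  0.59  1.74 -0.    0.82  1.1 ]
shift [0.007 0.002 0.003] turnz -0.0249 tilt 0.02
side stripe 11 centre [ 0.5597 -0.0376  0.134 ] boxc [ 0.5593 -0.0374  0.134 ] ang -2.02 len 0.01 depthz 0.1101
 green z pct [-0.5439 -0.0124  0.1539] n 1379
```

View pics/side7z.png

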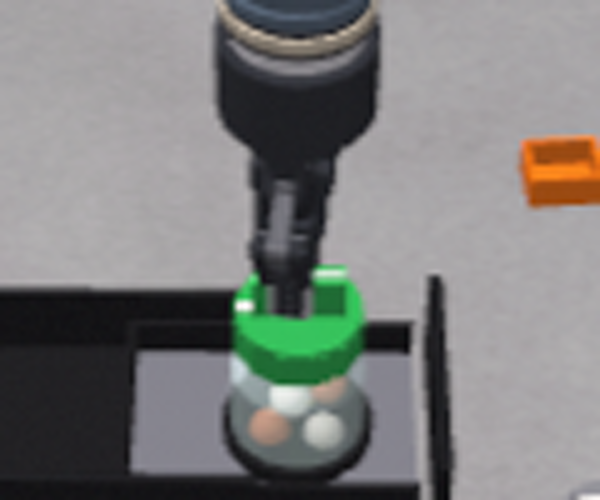

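The mark is at (244,306) and torque is just starting to build. I'll turn a little more to seat the lid against the stop.

```bash
python3 -m inch '[[0.6,[0,0,0],[0,0,0.006]],[0.6,[0,0,0],[0,0,0.012]],[0.6,[0,0,0],[0,0,0.012]]]' 20
python3 - <<'E'
from h import *
plan([.5413,-.067,.1165],.295); mark("side",244,306,.109)
E
python3 -m inch '[[0.6,[0,0,0],[0,0,0.006]],[0.6,[0,0,0],[0,0,0.012]],[0.6,[0,0,0],[0,0,0.012]]]' 20
python3 - <<'E'
from h import *
plan([.5413,-.067,.1165],.295)
E
```

```text
t: 8.0
tcp_pos: [0.5406, -0.067, 0.1168]
tool_rot: [0.999, 0.032, -0.0, 0.001]
force: [-0.5, -1.7, 0.3]
finger_gap: 0.203
t 8.0 tcp [ 0.5406 -0.067   0.1168] phi 0.064 F [-0.5 -1.7  0.3] Mz [-0.29  0.04  0.56] gap 0.203 q [-0.33  0.59  1.74 -0.    0.82  1.18]
shift [0.006 0.001 0.003] turnz -0.0367 tilt 0.06
mark r 0.0264 abs 0.258 rel -0.037
t: 8.3
tcp_pos: [0.5409, -0.067, 0.1169]
tool_rot: [1.0, -0.004, 0.0, 0.001]
force: [1.0, -1.2, -0.7]
finger_gap: 0.201
t 8.3 tcp [ 0.5409 -0.067   0.1169] phi -0.009 F [ 1.  -1.2 -0.7] Mz [-0.22 -0.08  1.24] gap 0.201 q [-0.33  0.59  1.74 -0.    0.82  1.25]
shift [ 0.004 -0.     0.004] turnz -0.0483 tilt 0.1
```

The hard stop is confirmed at 1.24 N·m. Now I'll re-centre the fingers on the fin, open and lift clear.

```bash
python3 -m inch '[[0.6,[0,0,0],[0,0,-0.015]],[0.6,[0,0,0],[0,0,-0.03]],[0.6,[0,0,0],[0,0,-0.044]],[0.6,[0,0,0],[0,0,-0.044]],[0.1,[0,0,0],[0,0,-0.044]],[0.1,[0,0,0],[0,0,-0.044]],[0.1,[0,0,-0.2],[0,0,-0.044]],[0.1,[0,0,-0.5],[0,0,-0.044]],[0.1,[0,0,-0.8],[0,0,-0.044]],[0.1,[0,0,-0.8],[0,0,-0.044]]]' 20
python3 - <<'E'
from h import *
plan([.437,-.0988,.19],.295)
for u in [(335,278),(271,218)]: print(onplane("top",u,.03).round(3))
for n in("side",):
    p,d=snapshot(n); cv2.imwrite(f"pics/{n}8.png",p); lid(n,p,d,.1326)
    c=(318,178)
    cv2.imwrite(f"pics/{n}8z.png",cv2.resize(p[c[1]-60:c[1]+40,c[0]-60:c[0]+60],None,fx=5,fy=5,interpolation=2))
E
```

```text
t: 9.3
tcp_pos: [0.5434, -0.0674, 0.2008]
tool_rot: [0.991, 0.13, 0.004, 0.002]
force: [0.2, -1.0, 0.5]
finger_gap: 0.45
t 9.3 tcp [ 0.5434 -0.0674  0.2008] phi 0.261 F [ 0.2 -1.   0.5] Mz [ 0.   -0.05 -0.02] gap 0.45 q [-0.33  0.46  1.67  0.    1.01  0.98]
shift [-1.11   0.028  0.099] turnz -0.0054 tilt 0.52
[[ 0.361 -0.043  0.03 ]]
[[0.492 0.105 0.03 ]]
side stripe 11 centre [ 0.5601 -0.0389  0.1326] boxc [ 0.5597 -0.0387  0.1326] ang -2.02 len 0.01 depthz 0.1097
 green z pct [-0.5571 -0.0544  0.1426] n 1854
```

View pics/side8z.png

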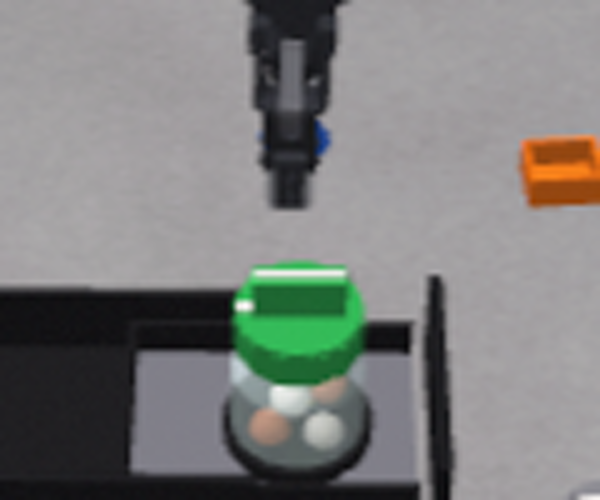

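```bash
python3 - <<'E'
from h import *
f=lambda x,y:[318-60+(x+.5)/5-.5,178-60+(y+.5)/5-.5]
P=onplane("side",[f(252,273),f(347,272)],.1326);print(P.round(4),"fin",np.arctan2(*(P[0]-P[1])[1::-1]).round(3),"c",P.mean(0).round(4)); mark("side",244,306,.1086)
E
python3 -m inch '[[0.6,[-0.45,0.01,0],[0,0,-0.0055]],[1,[-0.9,0.02,0],[0,0,-0.0055]],[1,[-0.9,0.02,0],[0,0,-0.0055]],[1,[-0.9,0.02,0],[0,0,-0.0055]]]' 40
python3 - <<'E'
from h import *
plan([.4355,-.0995,.042],.295)
E
```

```text
[[ 0.5629 -0.0621  0.1326]
 [ 0.5175 -0.0765  0.1326]] fin 0.307 c [ 0.5402 -0.0693  0.1326]
mark r 0.0264 abs 0.244 rel -0.051
t: 9.75
tcp_pos: [0.453, -0.0918, 0.196]
tool_rot: [0.989, 0.147, -0.001, -0.001]
force: [0.8, 0.1, 0.1]
finger_gap: 0.002
t 9.75 tcp [ 0.453  -0.0918  0.196 ] phi 0.294 F [0.8 0.1 0.1] Mz [-0.03 -0.05  0.02] gap 0.002 q [-0.44  0.37  1.87  0.    0.91  0.83]
shift [-0.188  0.026  1.541] turnz -0.0001 tilt 0.11
```

The fin is at 0.307 rad against the tray line at about 0.295, so the lid is home. Next I'll go down in front of the panel.

```bash
python3 -m inch '[[1,[-0.19,0.025,0],[0,0,0]],[1,[-0.19,0.025,0.3],[0,0,0]],[1,[-0.19,0.025,0.7],[0,0,0]],[1,[-0.19,0.025,0.8],[0,0,0]],[1,[-0.19,0.025,0.8],[0,0,0]]]'
python3 -m inch '[[1,[0,0,0.35],[0,0,0]],[1,[0,0,0.7],[0,0,0]],[1,[0,0,0.74],[0,0,0]],[1,[0,0,0.74],[0,0,0]]]'
python3 - <<'E'
from h import *
plan([.4355+.957*.11,-.0995+.291*.11,.042],.295)
for n in("side",):
    p,d=snapshot(n); cv2.imwrite(f"pics/{n}9.png",p)
    c=(325,195)
    cv2.imwrite(f"pics/{n}9z.png",cv2.resize(p[c[1]-60:c[1]+50,c[0]-60:c[0]+80],None,fx=5,fy=5,interpolation=2))
E
```

```text
t: 10.25
tcp_pos: [0.4366, -0.0994, 0.1153]
tool_rot: [0.989, 0.148, -0.002, -0.001]
force: [-0.0, -0.3, 0.5]
finger_gap: 0.0
t: 10.65
tcp_pos: [0.4374, -0.0999, 0.0431]
tool_rot: [0.989, 0.148, -0.0, -0.0]
force: [-0.8, -0.2, 0.3]
finger_gap: -0.001
t 10.65 tcp [ 0.4374 -0.0999  0.0431] phi 0.297 F [-0.8 -0.2  0.3] Mz [-0.05 -0.    0.05] gap -0.001 q [-0.47  0.65  2.01  0.    0.47  0.8 ]
shift [ 1.084 -0.008  0.011] turnz 0.0003 tilt 0.01
```

View pics/side9z.png

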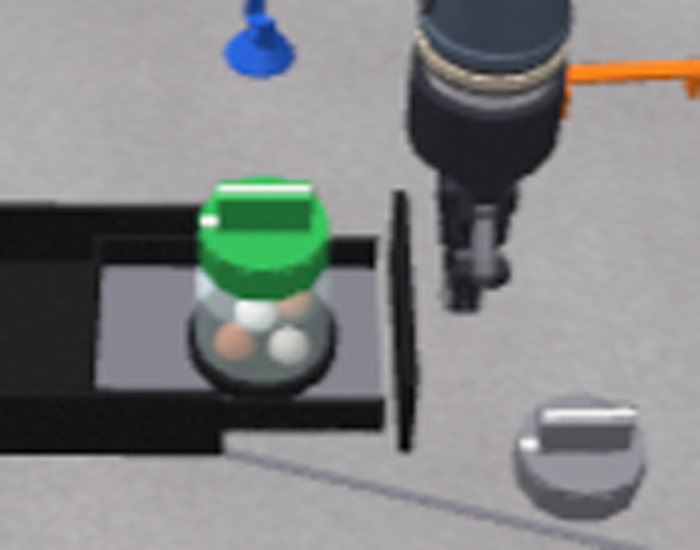

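The fingertip is at (460,305), clear in front of the panel at (400,320). Now I'll push.

```bash
python3 -m inch '[[1,[0.08,0,0],[0,0,0]],[1,[0.16,0,0],[0,0,0]],[1,[0.22,0,0],[0,0,0]],[1,[0.3,0,0],[0,0,0]],[1,[0.4,0,0],[0,0,0]],[1,[0.5,0,0],[0,0,0]],[1,[0.6,0,0],[0,0,0]],[1,[0.7,0,0],[0,0,0]],[1,[0.8,0,0],[0,0,0]],[1,[0.9,0,0],[0,0,0]],[1,[0.98,0,0],[0,0,0]],[1,[0.98,0,0],[0,0,0]]]'
python3 - <<'E'
from h import *
plan([.4355+.957*.11,-.0995+.291*.11,.042],.295)
E
python3 -m inch '[[1,[0.03,0,0],[0,0,0]],[1,[0.06,0,0],[0,0,0]],[1,[0.09,0,0],[0,0,0]],[1,[0.09,0,0],[0,0,0]]]'
python3 - <<'E'
from h import *
plan([.4355+.957*.11,-.0995+.291*.11,.042],.295)
for n in("side",):
    p,d=snapshot(n); cv2.imwrite(f"pics/{n}10.png",p)
    c=(325,195)
    cv2.imwrite(f"pics/{n}10z.png",cv2.resize(p[c[1]-60:c[1]+50,c[0]-90:c[0]+50],None,fx=5,fy=5,interpolation=2))
E
```

```text
t: 11.9
tcp_pos: [0.5314, -0.0712, 0.0437]
tool_rot: [0.989, 0.148, 0.001, 0.0]
force: [-1.6, -0.3, 0.8]
finger_gap: 0.001
t 11.9 tcp [ 0.5314 -0.0712  0.0437] phi 0.297 F [-1.6 -0.3  0.8] Mz [-0.17  0.11  0.02] gap 0.001 q [-0.34  0.7   1.79 -0.    0.64  0.93]
shift [ 0.1   -0.008  0.017] turnz 0.0004 tilt 0.08
t: 12.3
tcp_pos: [0.5381, -0.0685, 0.0433]
tool_rot: [0.989, 0.148, -0.001, -0.0]
force: [-3.7, -2.1, 1.4]
finger_gap: -0.001
t 12.3 tcp [ 0.5381 -0.0685  0.0433] phi 0.297 F [-3.7 -2.1  1.4] Mz [-0.43  0.62 -0.  ] gap -0.001 q [-0.33  0.71  1.78 -0.    0.66  0.94]
shift [ 0.029 -0.002  0.013] turnz 0.0003 tilt 0.12
```

View pics/side10z.png

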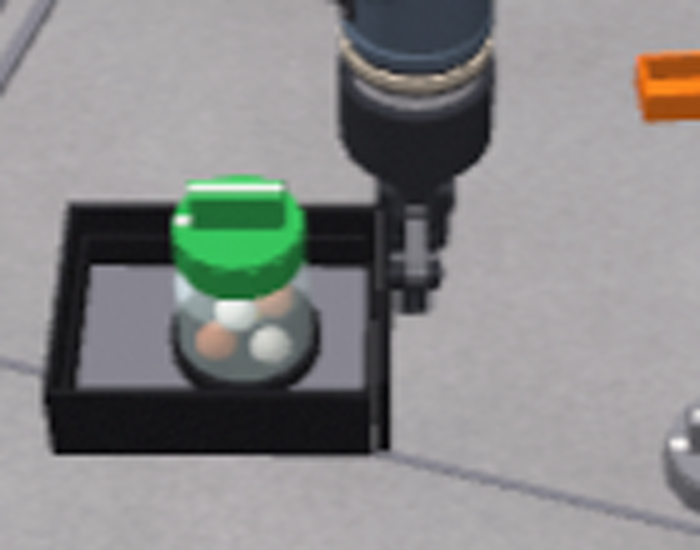

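Nearly in: a sliver of gap may remain at (375,420). I'll push on until the force rises at the stop.

```bash
python3 -m inch '[[1,[0.02,0,0],[0,0,0]],[1,[0.05,0,0],[0,0,0]],[1,[0.05,0,0],[0,0,0]],[1,[0.05,0,0],[0,0,0]]]'
python3 -m inch '[[1,[0.02,0,0],[0,0,0]],[1,[0.04,0,0],[0,0,0]],[1,[0.04,0,0],[0,0,0]]]'
```

```text
t: 12.75
tcp_pos: [0.538, -0.068, 0.0431]
tool_rot: [0.989, 0.149, -0.006, -0.001]
force: [-14.6, -10.7, 9.5]
finger_gap: -0.007
t: 13.05
tcp_pos: [0.5379, -0.0679, 0.0431]
tool_rot: [0.989, 0.15, -0.01, -0.001]
force: [-21.7, -17.8, 14.2]
finger_gap: 0.004
```

The stop is reached: force rises to about 30 N with no further motion. I'll back off, rise clear and check.

```bash
python3 -m inch '[[1,[-0.1,0,0],[0,0,0]],[1,[-0.3,0,0],[0,0,0]],[1,[-0.6,0,0],[0,0,0]],[1,[-0.6,0,-0.4],[0,0,0]],[1,[-0.6,0,-0.9],[0,0,0]],[1,[-0.9,0,-0.9],[0,0,0]],[1,[-0.9,0,-0.9],[0,0,0]],[1,[-0.9,0,-0.9],[0,0,0]]]'
python3 - <<'E'
from h import *
for n in("side","top"):
    p,d=snapshot(n); cv2.imwrite(f"pics/{n}11.png",p); np.save(f"pics/{n}11.npy",d)
    lid(n,p,d,.1326)
    c=(325,195) if n=="side" else (345,170)
    cv2.imwrite(f"pics/{n}11z.png",cv2.resize(p[c[1]-60:c[1]+50,c[0]-90:c[0]+50],None,fx=5,fy=5,interpolation=2))
plan([.5,-.1,.2],.295)
E
```

```text
t: 13.85
tcp_pos: [0.4621, -0.0922, 0.1333]
tool_rot: [0.989, 0.147, 0.001, 0.0]
force: [-1.1, -0.5, -0.1]
finger_gap: 0.002
side stripe 18 centre [ 0.6257 -0.0403  0.1326] boxc [ 0.6256 -0.0403  0.1326] ang -2.849 len 0.043 depthz 0.133
 green z pct [-0.5457 -0.0365  0.1579] n 1810
top stripe 104 centre [ 0.6272 -0.0428  0.1326] boxc [ 0.6261 -0.0428  0.1326] ang -2.821 len 0.05 depthz 0.1337
 green z pct [0.1005 0.1095 0.133 ] n 692
t 13.95 tcp [ 0.4626 -0.0922  0.1327] phi 0.296 F [ 0.6 -0.   0.6] Mz [-0.03 -0.07  0.02] gap 0.002 q [-0.43  0.49  1.91  0.    0.75  0.84]
shift [ 0.336  0.184 -0.673] turnz 0.0002 tilt 0.08
```

View pics/side11z.png

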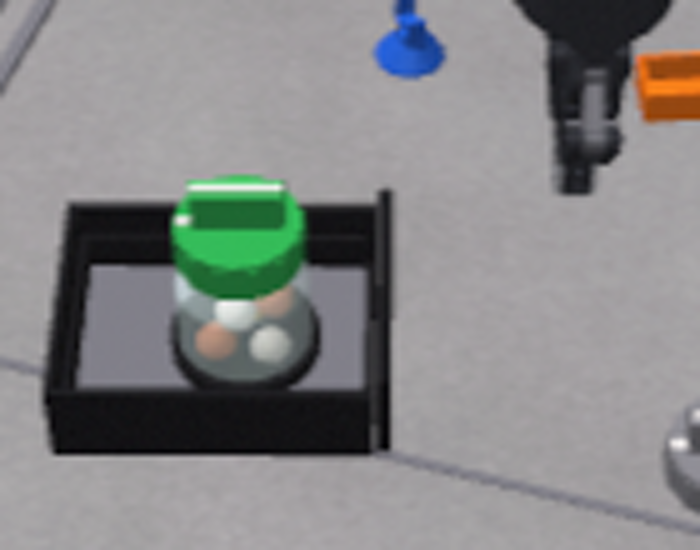

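View pics/top11.png

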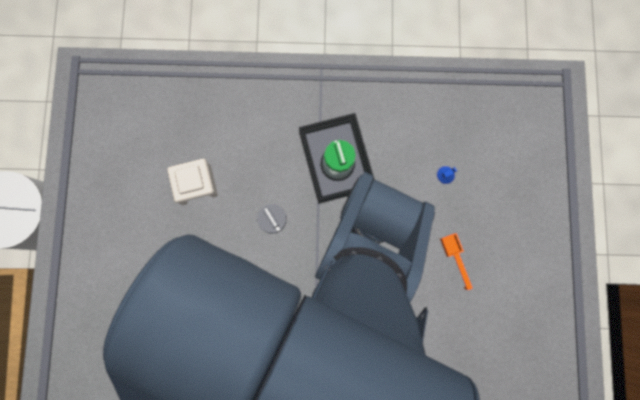

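```bash
python3 -c "
from station import *
print(sign_off())"
```

```text
the job is handed in; nothing more can be done
None
```

I turned the lid back until it dropped into the thread, screwed it home, pushed the tray in, and handed the job in at about 14 s of the 51 s allowed. Sign-off gives no verdict, so what follows comes from my own last checks.

- **Drop:** at about 1.34 rad the lid had not dropped, because finger friction was holding it up. Backing the fingers off a little within their slack let it fall.
- **Screwed home:** the lid stopped hard at 1.24 N·m. The fin measures 0.293 rad (side view) to 0.32 rad (top view) against the tray line at about 0.295. The top of the fin is at 0.133 m, where 0.1326 m is expected when home. The white dash read about 0.05 rad off the line, less precisely, but still inside the 0.15 rad limit.
- **Tray:** the lid and jar moved about 90 mm, and pushing further raised the force to about 30 N with no motion. The front panel looks flush with the housing.
- **Everything else:** the cave, clip and scoop show at the same pixels as at the start. The arm is clear of everything.

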